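Clamp the mounted printing block in the screw press

TASK

The carved lino on the long aluminium printing block has just been glued: lay the block, lino side down as it is, on the packing board of the small screw press, slide it squarely home against the back stop so that it is centred under the screw, then tighten the hand knob clockwise until you feel the foot bite, give it one eighth of a turn more, and let go. Do not force the screw further, or the lino is crushed, and leave everything else on the table where it is.

Things in the scene. Friction and masses are not known exactly. Their poses are not given: they have to be found in the camera images.
- block: The long printing block: a plain aluminium rectangle 140 x 56 x 26 mm (its x, y, z) with a 4 mm dark grey lino sheet as its underside, about 0.5 kg. Origin: centre of its underside; x runs along its length, z up. It is the largest of three printing blocks lying flat on the table, which may change places. Either end may go in first.
- press: Small bench screw press, fixed to the table. Wooden base board 250 x 190 mm, 24 mm high (x from -140 to +110 mm of the origin). Origin: at table height straight below the screw's axis; z up, x points from the open front (towards the robot) to the back stop. A flat 54 mm round foot on the screw hangs over the packing board.
- packing: Plywood packing board lying fixed on the press base, 190 x 96 mm (x from -122 to +68 mm of the press origin, y from -48 to +48). Its top, on which the block goes, is 10 to 14 mm above the base, so 34 to 38 mm above the table; this differs from start to start. Origin: under it, 14 mm below its top, straight below the screw's axis; axes as the press.
- press_stop (a point): Middle of the front face of the back stop, 70 mm behind the screw's axis and 50 mm above the table. The stop is a steel bar 120 mm wide, its top 58 mm above the table. With its end against it, the 140 mm block is centred lengthwise under the screw, and 70 mm of it stick out in front of the axis.
- press_crosshead (a point): Middle of the top of the painted crosshead bar, on the screw's axis, 126 mm above the table. The bar is 34 mm deep (along press x), 168 mm wide and 26 mm high, so there are 100 mm from the table to its underside. It stands on two 16 mm round steel columns at y = -66 and +66 mm of the press.
- spindle: The press's upright steel screw with the knob at its top and the 54 mm foot at its lower end. Origin: on the screw's axis at the underside of the knob, about 150 mm above the table at the start; z up. It turns with the knob, and each full clockwise turn (seen from above) lowers it by 10 mm.
- knob: Black fluted round hand knob on top of the screw, 41 mm across and 24 mm high, above the crosshead. Origin: on the screw's axis, 4 mm below the gripping surface; z up. Clockwise from above tightens; knob, screw and foot go down together. Its rubber body gives a little on the screw, 0.25 rad per N m.
- knob_grip (a point): Point on the knob's axis, the middle of its 24 mm high gripping surface. The screw must turn 1.2 to 3.6 rad from the start before the foot meets the block: how far is unknown and must be felt. Free, it turns with about 0.1 N m; from the bite on the torque climbs by about 0.8 N m per rad. The screw stays where it is left.
- border_block: Bystander: narrow aluminium printing block, 100 x 30 x 20 mm. Origin: centre of its underside.
- round_block: Bystander: round aluminium printing block, 60 mm across, 23 mm high. Origin: centre of its underside.
- felting_disc: Bystander: turned wooden felting disc with a knob, 100 mm across, 50 mm high. Origin: centre of its underside.
- glass_bowl: Bystander: glass bowl, 140 mm across, 65 mm high. Origin: centre of its underside.
- rinse_bottle: Bystander: clear bottle, 62 mm across, 190 mm high. Origin: centre of its underside.
- glue_jar: Bystander: white jar, 68 mm across, 85 mm high. Origin: centre of its underside.
- brayer: Bystander: rubber roller with a wooden handle, about 170 mm long, 32 mm high, lying flat. Origin: at table height under its middle.
There are look-alikes about, which are no part of the job. Leave any blue or green look-alike of the block alone.

How it is judged (in metres and radians):
On the way, in this order (a step that is already met when the one before it is completed fails the run):
1. the block lies flat on the packing board, home against the back stop and centred under the screw (x of block in the frame of press between -0.005 and 0.004 m and y of block in the frame of press between -0.01 and 0.01 m and z of block in the frame of press between 0.032 and 0.04 m and angle between the x axis of block and the x axis of press, either way round below 0.09 rad and angle between block's own z axis and vertical below 0.06 rad and contact force between spindle and block below 5 N), for 0.2 s.
2. the screw is tightened on the block (x of block in the frame of press between -0.005 and 0.004 m and y of block in the frame of press between -0.01 and 0.01 m and z of block in the frame of press between 0.032 and 0.04 m and angle between the x axis of block and the x axis of press, either way round below 0.09 rad and angle between block's own z axis and vertical below 0.06 rad and contact force between spindle and block above 25 N), for 0.2 s.
At the end, for the whole second after the job is handed in: The block lies flat on the packing board, its end against the back stop (within 5 mm), centred sideways within 10 mm and square within 0.09 rad, clamped by the foot with 25 to 75 N (an eighth of a turn past the bite gives about 48 N); block and screw at rest, everything released (all of step 2 and contact force between spindle and block below 75 N and linear speed of block below 0.01 m/s and angular speed of spindle below 0.05 rad/s); the robot touches nothing.
It fails at once if the screw is overtightened: the foot presses on the block with more than 95 N (contact force between spindle and block above 95 N).
It fails at once if a bystander is moved by more than 30 mm (distance of any of border_block, round_block, felting_disc, glass_bowl, rinse_bottle, glue_jar, brayer from where it was at the start of the episode above 0.03 m).
It also fails if it takes over 72 s, if anything falls off the work surface, if the arm or the gripper's body presses on something with over 40 N, if the wrist force passes 120 N, or if a joint passes its speed limit or range.

ROBOT

A 6-joint arm with a two-finger parallel gripper is mounted at the origin on the work surface. World frame = base frame: x ahead of the robot, y to its left, z up, the work surface at z = 0. Lengths are in mm, angles in rad, forces in N, time in s.
With the tool pointing down it reaches from about 350 to 850 mm from the base axis. Payload 8.1 kg.
Tool frame: the origin (TCP) lies midway between the tips of the shut fingers; the grasp point (between the pads) lies 19 mm behind it (grip_point_offset is the distance from the TCP to the grasp point, in mm); z points along the fingers, y is the line along which they close (so a half turn about z gives the same grasp; the last joint's range is limited). The gripper opens to 85 mm and grips with 20 to 120 N. Pads are 22 mm wide; open, the fingers measure 114 mm over their backs; the gripper's body (76 mm by 85 mm) begins 54 mm behind the grasp point. The pads swing forward as they close: fully open they stand 13 mm farther back than shut.
Start: joints at [1.244, 0.13, 1.488, -0, 1.523, -0.085], TCP at [143.648, 582.555, 231.292] pointing down, gripper open.
Joint ranges: [-2.96, 2.96], [-0.89, 2.26], [0.02, 2.5], [-1.34, 4.48], [0, 2.73], [-2.66, 2.66]. Speed limits (rad/s): [2.39, 2.39, 2.79, 3.14, 3.14, 3.14].

INTERFACE

Orientations are given as a unit quaternion [x, y, z, w].
In Python, from station import * gives the robot as it stands. The module is installed in compiled form; this text tells all that it offers.
- The arm moves only by the tool jog_arm, never from a script. Its argument "targets" is one flat list of numbers, 5 for each row, row after row: the finger opening in m, from 0 to 0.0854, then the shift along the tool's x, y, z in m, then the turn about the tool's z in degrees. A call has 1 to 5 rows; each row shifts and turns the commanded pose from where the row before left it, along the tool's axes as they then stand; what a row does not reach is not made up. A row lasts 1/12 s, in which the tool goes at most 41.7 mm and 7.16 degrees, less where a joint would pass 70% of its speed; a pose out of reach is approached as far as the arm can. A call is refused whole if a number of a shift passes 0.0417 or a number of a turn 7.16, either way. A call with a gripper value outside its range is refused whole. The fingers move at their own pace and stop on an object; "squeeze" is the grip in N (left out, the last holds). Time passes only in rows, so rows that do not move let the fingers close. It gives the time, the measured TCP pose, the force, the opening and the grip force at its end, in the units of the state.
- sense(): the state, without advancing time (a new reading comes with each control period).
- capture(name): name is "scene" or "top" or "wrist"; returns a dict with "image" (420x560x3 uint8, red, green, blue), "vertical_fov" (degrees; the focal length in pixels is half the picture's height over the tangent of half this angle, whatever the lens; pixels are square), "cx", "cy" (the principal point, pixels), "cam_to_world" (4x4, takes a point from camera to world coordinates). Camera axes: x right, y down, z forward; pixel columns grow to the right and rows downward; lengths in mm; the calibration is good to about 2 mm. A picture is of the moment at which its call begins. There is no depth.
- close_job(): hands the job in; it is judged then, once.
The state is a dict: "time": time; "qpos": joint angles; "dq": joint speeds; "joint_efforts": joint torques, N m; "eef_pos": TCP position; "orientation": TCP orientation; "contact_force": force on the tool from outside, world axes, zero at the start; "wrist_torque": the same for the moment, N m; "grip_width": opening from 0.0 (shut) to 1.0 (fully open); "finger_force": force on a finger pad.
Only numpy, scipy, OpenCV 4.12 (cv2) and the standard library are available. Lean on these libraries where they do the work, as an engineer would, in place of code of your own. Each camera call takes 0.05 s, during which the arm holds its last target. There are 200 camera calls.

## Working session

There is one attempt and no reset: what is moved stays moved. The work goes in short steps, Python scripts to look and compute and a tool call to move; the robot and the scene stay as the last step left them, time stands still between calls to the robot, and variables do not carry over. Pictures are saved under pics/ and viewed, at most 13 in all, crops included, and the job is handed in when it is done.

Besides the shell and the picture viewer there is one more tool, called after ">>>" as name(argument=value, ...) on one line, values as JSON. jog_arm: Moves the arm, as the interface text tells. Its arguments: {"type":"object","properties":{"targets":{"type":"array"},"squeeze":{"type":"number"}},"required":["targets"]}

```bash
mkdir -p pics; cat > h.py <<'E'
import numpy as np, cv2
from station import *
from scipy.spatial.transform import Rotation as R
def shot(name,fn=None):
    c=capture(name)
    if fn: cv2.imwrite('pics/'+fn,c['image'][:,:,::-1])
    np.savez('pics/'+name+'.npz',**c)
    return c
def ray(c,uv):
    f=210/np.tan(np.radians(float(c['vertical_fov']))/2)
    uv=np.atleast_2d(uv).astype(float)
    d=np.c_[(uv[:,0]-c['cx'])/f,(uv[:,1]-c['cy'])/f,np.ones(len(uv))]
    T=np.array(c['cam_to_world']); return T[:3,3],d@T[:3,:3].T
def plane(c,uv,z):
    o,d=ray(c,uv); return o+d*((z-o[2])/d[:,2])[:,None]
def proj(c,p):
    f=210/np.tan(np.radians(float(c['vertical_fov']))/2)
    T=np.array(c['cam_to_world']); q=(np.atleast_2d(p)-T[:3,3])@T[:3,:3]
    return np.c_[q[:,0]/q[:,2]*f+c['cx'],q[:,1]/q[:,2]*f+c['cy']]
E
python3 - <<'E'
from h import *
a=shot('top','top0.png');b=shot('scene','scene0.png')
for c in(a,b):print(c['vertical_fov'],c['cx'],c['cy'],np.round(c['cam_to_world'],3).tolist())
s=sense();print(s)
E
```

```text
55.67826782948084 274.5106818161277 212.81704821389542 [[-0.075, -0.977, 0.202, 303.579], [-0.997, 0.075, -0.011, -9.239], [-0.004, -0.202, -0.979, 1376.731], [0.0, 0.0, 0.0, 1.0]]
52.38458635862744 269.3323191723448 214.34982730212707 [[-0.045, 0.837, -0.546, 1235.562], [0.999, 0.034, -0.03, 14.087], [-0.006, -0.547, -0.837, 1123.326], [0.0, 0.0, 0.0, 1.0]]
{'time': 0.1, 'qpos': array([ 1.24356259e+00,  1.31083714e-01,  1.48917756e+00, -7.46342231e-06,
        1.52298537e+00, -8.53937363e-02]), 'dq': array([ 0.00042216, -0.00146984, -0.00290435,  0.00141399, -0.00101215,
        0.00079201]), 'joint_efforts': array([ 1.45887941e-03, -5.70952034e+01, -5.01939404e+01, -2.11613342e-04,
        8.13447899e-03,  3.01930334e-05]), 'eef_pos': array([143.51246738, 582.07793036, 230.3465286 ]), 'orientation': array([ 1.20625318e-01,  9.92697763e-01, -8.10223813e-04, -1.65765080e-04]), 'contact_force': array([ 0.21143866, -0.50972055, -0.26885524]), 'wrist_torque': array([-0.02384296,  0.03582626, -0.03364709]), 'finger_force': 0.0, 'grip_width': 1.0024744834174864}
```

View pics/top0.png

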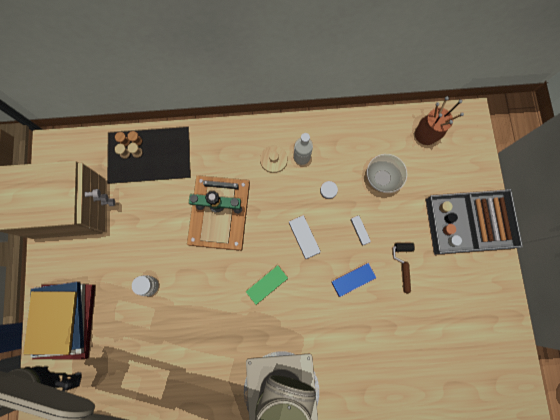

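View pics/scene0.png

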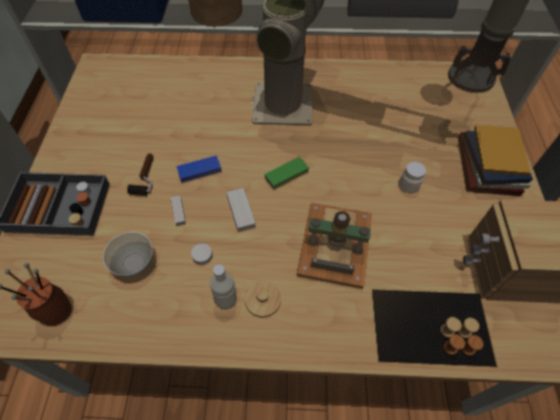

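The top view shows the long block at (305,237), the border block at (361,230), the round block at (329,190) and the press at (218,213), with its stop at (221,183), crosshead at (215,202) and knob at (212,198). The scene view agrees: block at (241,208), press at (337,245).

```bash
python3 - <<'E'
from h import *
S={}
for n in('top','scene'):
    c=np.load('pics/%s.npz'%n); S[n]=c
    im=c['image']; hsv=cv2.cvtColor(im,cv2.COLOR_RGB2HSV)
    m=((hsv[...,1]<60)&(hsv[...,2]>130)).astype(np.uint8)
    seed=(305,237) if n=='top' else (241,208)
    k,l=cv2.connectedComponents(m); 
    mm=(l==l[seed[1],seed[0]]).astype(np.uint8); print(n,im[seed[1],seed[0]],mm.sum())
    cn=max(cv2.findContours(mm,0,cv2.CHAIN_APPROX_NONE)[0],key=cv2.contourArea)[:,0]
    for z in(26,30):
        p=plane(c,cn,z)[:,:2].astype(np.float32); print(z,cv2.minAreaRect(p))
    # press base colour
    s=(240,240) if n=='top' else (312,262)
    print(hsv[s[1]-2:s[1]+3,s[0]-2:s[0]+3].reshape(-1,3)[::6])
    g=cv2.inRange(hsv,(4,120,60),(14,255,255))
    x0,x1,y0,y1=(170,270,160,260) if n=='top' else (280,390,190,300)
    g2=np.zeros_like(g); g2[y0:y1,x0:x1]=g[y0:y1,x0:x1]
    pts=np.argwhere(cv2.morphologyEx(g2,cv2.MORPH_OPEN,np.ones((3,3))))[:,::-1]
    print('base',len(pts),cv2.minAreaRect(plane(c,pts,24)[:,:2].astype(np.float32)))
a=cv2.resize(S['top']['image'][160:260,170:270],(400,400),interpolation=2)
b=cv2.resize(S['scene']['image'][195:295,285:385],(400,400),interpolation=2)
cv2.imwrite('pics/crop0.png',np.hstack([a,b])[:,:,::-1])
E
```

```text
top [185 188 192] 684
26 ((492.009521484375, -120.53761291503906), (142.503173828125, 56.715816497802734), 19.730321884155273)
30 ((491.4515075683594, -120.20803833007812), (142.08114624023438, 56.54786682128906), 19.730323791503906)
[[ 14 136 175]
 [ 14 136 165]
 [ 14 139 165]
 [ 14 137 177]
 [ 13 159  80]]
base 1465 ((599.6281127929688, 168.89471435546875), (186.47610473632812, 248.6545867919922), 80.12126159667969)
scene [150 146 142] 656
26 ((494.0126953125, -116.28414154052734), (138.15921020507812, 55.35900115966797), 19.888959884643555)
30 ((496.71588134765625, -115.80889129638672), (137.6555633544922, 55.15721893310547), 19.888959884643555)
[[ 13 146 115]
 [ 12 120  89]
 [ 15  82  62]
 [ 17  80  51]
 [ 16  92  47]]
base 1799 ((609.147705078125, 173.38319396972656), (189.01690673828125, 253.74041748046875), 80.3143081665039)
```

View pics/crop0.png

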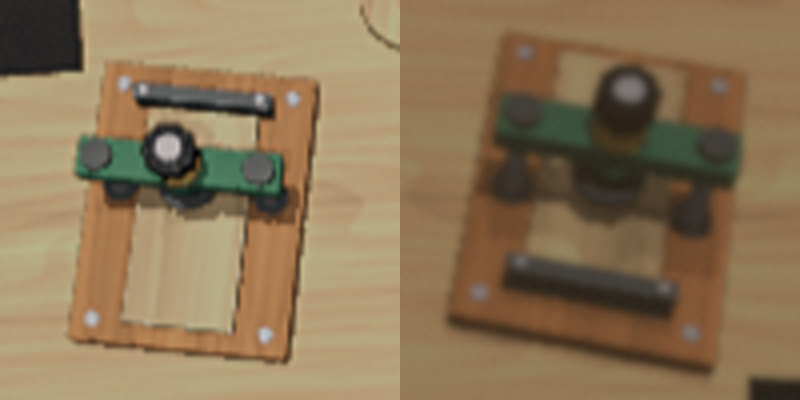

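>>> jog_arm(targets=[0.0854,-0.0235,-0.031,0,0,0.0854,-0.0235,-0.031,0,0,0.0854,-0.0235,-0.031,0,0,0.0854,-0.0235,-0.031,0,0,0.0854,-0.0235,-0.031,0,0])

```text
time: 0.52
eef_pos: [220.7, 402.1, 230.6]
orientation: [0.12, 0.993, -0.0, -0.0]
contact_force: [0.9, 0.4, 1.9]
grip_width: 0.999
finger_force: 0.0
```

>>> jog_arm(targets=[0.0854,-0.0235,-0.031,0,0,0.0854,-0.0235,-0.031,0,0,0.0854,-0.0235,-0.031,0,0,0.0854,-0.0235,-0.031,0,0,0.0854,-0.0235,-0.031,0,0])

```text
time: 0.93
eef_pos: [297.6, 223.6, 231.0]
orientation: [0.12, 0.993, -0.0, 0.0]
contact_force: [0.9, -0.0, -1.0]
grip_width: 0.999
finger_force: 0.0
```

>>> jog_arm(targets=[0.0854,-0.0235,-0.031,0,0,0.0854,-0.0235,-0.031,0,0,0.0854,-0.0235,-0.031,0,0,0.0854,-0.0235,-0.031,0,0,0.0854,-0.0235,-0.031,0,0])

```text
time: 1.35
eef_pos: [374.6, 44.7, 231.2]
orientation: [0.121, 0.993, 0.0, 0.0]
contact_force: [0.6, 0.7, 0.2]
grip_width: 0.997
finger_force: 0.0
```

>>> jog_arm(targets=[0.0854,-0.0235,-0.031,0,0,0.0854,-0.0235,-0.031,0,0,0.0854,-0.0235,-0.031,0,0,0.0854,-0.0235,-0.031,0,0,0.0854,-0.0235,-0.031,0,0])

```text
time: 1.77
eef_pos: [451.6, -134.0, 230.9]
orientation: [0.121, 0.993, 0.0, -0.0]
contact_force: [0.8, 1.2, 0.5]
grip_width: 1.002
finger_force: 0.0
```

>>> jog_arm(targets=[0.0854,0,0,0,-6.76,0.0854,0,0,0,-6.76,0.0854,0,0,0,-6.76,0.0854,0,0,0,-6.76,0.0854,0,0,0,-6.76])

```text
time: 2.18
eef_pos: [451.2, -132.1, 230.7]
orientation: [-0.176, 0.984, 0.0, -0.001]
contact_force: [-0.1, -0.5, 0.8]
grip_width: 0.999
finger_force: 0.0
```

```bash
cat >> h.py <<'E'
def st():
    s=sense(); q=R.from_quat(s['orientation']).as_matrix()
    yaw=np.degrees(np.arctan2(q[1,1],q[0,1]))
    print('t',round(s['time'],2),'p',np.round(s['eef_pos'],1),'yawY',round(yaw,2),'z',np.round(q[:,2],3),'F',np.round(s['contact_force'],1),'T',np.round(s['wrist_torque'],3),'g',round(s['grip_width']*85.4,1),'ff',round(s['finger_force'],1),'q6',round(s['qpos'][5],3)); return s,q
def shift(goal):
    s,q=st(); print('tool shift',np.round(q.T@(np.array(goal)-s['eef_pos']),1))
E
python3 - <<'E'
from h import *
st(); c=shot('wrist','w0.png'); print(np.round(c['cam_to_world'],2).tolist(),c['vertical_fov'],c['cx'],c['cy'])
a=shot('top'); 
E
```

```text
t 2.18 p [ 451.2 -132.1  230.7] yawY 110.25 z [-0.001  0.    -1.   ] F [-0.1 -0.5  0.8] T [-0.044  0.04  -0.021] g 85.3 ff 0.0 q6 -2.318
[[-0.35, 0.9, 0.28, 379.17], [0.94, 0.33, 0.1, -158.62], [0.0, 0.3, -0.95, 373.05], [0.0, 0.0, 0.0, 1.0]] 69.48679365190907 280.3933819291433 211.26679299861726
```

View pics/w0.png

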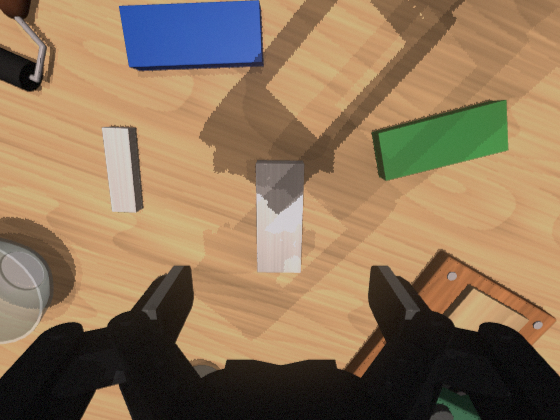

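The wrist view shows the block upright, with its top face corners at about (256,162), (304,162), (301,272) and (257,272). It is well aligned with the fingers.

```bash
python3 - <<'E'
from h import *
c=np.load('pics/wrist.npz')
uv=[(256.5,162),(304,162),(301.5,272),(257,272)]
for z in (26,30):
    p=plane(c,uv,z); print(z,np.round(p,1).tolist(),p.mean(0),np.linalg.norm(p[0]-p[1]),np.linalg.norm(p[1]-p[2]))
    for i,j in((0,3),(1,2)): d=p[j]-p[i]; print(np.degrees(np.arctan2(d[1],d[0])))
ctr=p.mean(0)
E
```

```text
26 [[434.6, -167.2, 26.0], [415.7, -116.3, 26.0], [547.4, -67.5, 26.0], [567.2, -120.9, 26.0]] [ 491.21616143 -117.96115578   26.        ] 54.2694619969142 140.37614128378067
19.23542493958427
20.337410862754858
30 [[434.0, -167.1, 30.0], [415.3, -116.8, 30.0], [545.4, -68.5, 30.0], [565.0, -121.3, 30.0]] [ 489.92475006 -118.42979509   30.        ] 53.643961786720126 138.75819073390736
19.235424939584263
20.337410862754865
```

>>> jog_arm(targets=[0.0854,0.0025,0,0.04,0.4,0.0854,0,0,0.04,0,0.0854,0,0,0.04,0,0.0854,0,0,0.04,0,0.0854,0,0,0.035,0])

```text
time: 2.7
eef_pos: [448.1, -132.3, 33.8]
orientation: [-0.167, 0.986, 0.0, -0.0]
contact_force: [-0.7, -0.1, 0.4]
grip_width: 0.997
finger_force: 0.0
```

>>> jog_arm(targets=[0.0854,0,0,0.015,0,0.0854,0,0,0.01,0,0.0854,0,0,0.005,0,0.0854,0,0,0,0])

```text
time: 3.03
eef_pos: [449.0, -132.7, 5.9]
orientation: [-0.169, 0.986, 0.0, -0.0]
contact_force: [-0.3, 0.0, -0.1]
grip_width: 0.996
finger_force: 0.0
```

>>> jog_arm(targets=[0.05,0,0,0,0,0.05,0,0,0,0,0.05,0,0,0,0,0.05,0,0,0,0,0.05,0,0,0,0], squeeze=80)

```text
time: 3.45
eef_pos: [451.0, -133.6, 8.5]
orientation: [-0.17, 0.986, -0.001, 0.002]
contact_force: [-1.6, 0.7, 7.4]
grip_width: 0.635
finger_force: 85.7
```

```bash
python3 - <<'E'
from h import *
st()
E
```

```text
t 3.45 p [ 451.  -133.6    8.5] yawY 109.53 z [ 0.003 -0.001 -1.   ] F [-1.6  0.7  7.4] T [ 0.167  0.24  -0.026] g 54.2 ff 85.7 q6 -2.309
```

>>> jog_arm(targets=[0.05,0,0,-0.02,0,0.05,0,0,-0.04,0,0.05,0,0,-0.04,0,0.05,0,0,-0.04,0,0.05,0,0,0,0])

```text
time: 3.87
eef_pos: [453.9, -134.8, 156.1]
orientation: [-0.17, 0.985, -0.004, 0.006]
contact_force: [2.8, -0.0, -3.6]
grip_width: 0.632
finger_force: 86.5
```

```bash
python3 - <<'E'
from h import *
st()
A=np.load('pics/top.npz');B=np.load('pics/scene.npz')
ta=np.array([(168,147),(124,83),(293,98),(92,318),(265,334)])/4+(170,160)
tb=np.array([(230,88),(291,333),(79,292),(319,86),(125,52)])/4+(285,195)
oa,da=ray(A,ta);ob,db=ray(B,tb)
P=[]
for i in range(5):
    M=np.c_[da[i],-db[i]];k=np.linalg.lstsq(M,ob-oa,rcond=None)[0]
    a=oa+k[0]*da[i];b=ob+k[1]*db[i];P.append((a+b)/2);print(np.round(P[-1],1),'gap',np.round(np.linalg.norm(a-b),1))
P=np.array(P);c=P[1:].mean(0);print('c',c)
u=(P[1]+P[2]-P[3]-P[4])[:2];v=(P[1]+P[3]-P[2]-P[4])[:2]
print(np.degrees(np.arctan2(u[1],u[0])),np.degrees(np.arctan2(v[1],v[0])))
for n,t,C in(('t',ta,A),('s',tb,B)):
    print(n,plane(C,t[1:],26).mean(0),np.round(plane(C,t[:1],174),1))
E
```

```text
t 3.87 p [ 453.9 -134.8  156.1] yawY 109.53 z [ 0.013 -0.006 -1.   ] F [ 2.8 -0.  -3.6] T [-0.119  0.014  0.006] g 53.9 ff 86.5 q6 -2.309
[617.3 170.7 174.2] gap 6.6
[719.5 229.8  18.5] gap 6.3
[693.9  81.   18.8] gap 6.4
[511.4 265.3  18.7] gap 6.4
[486.1 117.2  19.2] gap 5.8
c [602.7209882  173.33737687  18.79285855]
-9.781438677765674 80.26565939583517
t [600.96880083 169.22050665  26.        ] [[617.2 167.4 174. ]]
s [606.64857948 175.43186736  26.        ] [[616.9 174.1 174. ]]
```

>>> jog_arm(targets=[0.05,-0.013,0.0346,0,0,0.05,-0.013,0.0346,0,0,0.05,-0.013,0.0346,0,0,0.05,-0.013,0.0346,0,0,0.05,-0.013,0.0346,0,0])

```text
time: 4.28
eef_pos: [451.8, 53.5, 146.2]
orientation: [-0.169, 0.986, -0.0, -0.0]
contact_force: [1.3, 0.4, -5.1]
grip_width: 0.633
finger_force: 86.9
```

>>> jog_arm(targets=[0.05,-0.013,0.0346,0,0,0.05,-0.013,0.0346,0,0,0.05,-0.013,0.0346,0,0,0.05,-0.013,0.0346,0,0,0.05,0,0,0,5.86])

```text
time: 4.7
eef_pos: [454.2, 205.8, 146.4]
orientation: [-0.122, 0.993, 0.002, 0.0]
contact_force: [-0.1, -0.8, -5.2]
grip_width: 0.629
finger_force: 87.4
```

>>> jog_arm(targets=[0.05,0,0,0,5.86,0.05,0,0,0,5.86,0.05,0,0,0,5.86,0.05,0,0,0,5.86,0.05,0,0,0,0])

```text
time: 5.12
eef_pos: [454.7, 199.7, 145.9]
orientation: [0.087, 0.996, -0.0, -0.0]
contact_force: [-0.0, 0.5, -4.4]
grip_width: 0.629
finger_force: 87.3
```

>>> jog_arm(targets=[0.05,0,0,0.015,0,0.05,0,0,0.015,0,0.05,0,0,0.015,0,0.05,0,0,0,0])

```text
time: 5.45
eef_pos: [452.6, 198.9, 97.8]
orientation: [0.084, 0.997, -0.001, -0.003]
contact_force: [-0.3, -0.9, -5.0]
grip_width: 0.632
finger_force: 87.3
```

```bash
python3 - <<'E'
from h import *
st(); c=shot('wrist','w1.png'); shot('top');shot('scene')
print(np.round(proj(c,[[617.4,170.3,62],[617.4,170.3,126]]),1))
E
```

```text
t 5.45 p [452.6 198.9  97.8] yawY 80.42 z [-0.006 -0.002 -1.   ] F [-0.3 -0.9 -5. ] T [-0.003  0.297  0.013] g 54.0 ff 87.3 q6 -1.093
[[279.7 437. ]
 [279.2 544.8]]
```

View pics/w1.png

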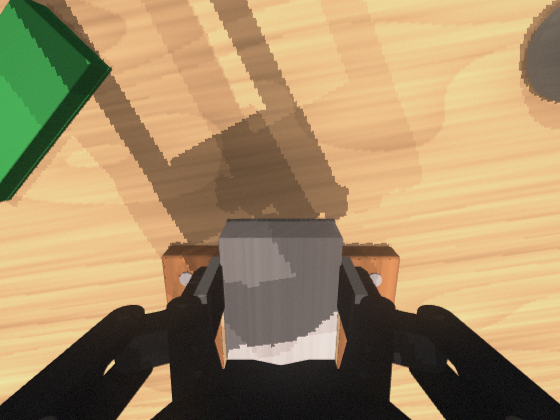

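The wrist view shows the block at u 220..342 in the grip. The press's front bolts are at (186,279) and (377,279), and its base corners at (163,257) and (399,257), so the block is almost exactly on the centre line.

```bash
python3 - <<'E'
from h import *
c=np.load('pics/wrist.npz')
b=plane(c,[(186,279),(377,279)],26);e=plane(c,[(163,257),(399,257)],24);k=plane(c,[(219,237),(343,237),(225,358),(337,358)],98-8.5+26)
u=np.array([.9856,-.1693,0]);v=np.array([.1693,.9856,0]);o=np.array([617.4,170.3,0]);tc=sense()['eef_pos']
for n,p in(('bolts',b),('edge',e),('block',k),('tcp',tc[None])): print(n,np.round(p,1).tolist(),np.round(np.c_[(p-o)@u,(p-o)@v],1).tolist())
for p in(b,e): d=p[0]-p[1];print(np.degrees(np.arctan2(d[1],d[0])))
E
```

```text
bolts [[485.6, 116.6, 26.0], [510.4, 266.5, 26.0]] [[-120.8, -75.2], [-121.7, 76.7]]
edge [[464.8, 102.9, 24.0], [495.1, 285.4, 24.0]] [[-139.0, -92.3], [-140.0, 92.7]]
block [[422.6, 176.1, 115.5], [431.6, 230.3, 115.5], [487.5, 164.3, 115.5], [496.7, 220.3, 115.5]] [[-193.0, -27.3], [-193.3, 27.7], [-127.1, -27.9], [-127.5, 28.9]]
tcp [[455.3, 199.8, 101.8]] [[-164.7, 1.6]]
-99.41665425858994
-99.43241020779031
```

>>> jog_arm(targets=[0.05,-0.0185,0,0,0,0.05,0,0,0.02,0,0.05,0,0,0.02,0,0.05,0,0,0.01,0,0.05,0,0,0,0])

```text
time: 6.02
eef_pos: [471.8, 196.2, 49.4]
orientation: [0.085, 0.996, -0.001, -0.002]
contact_force: [-0.6, -0.0, -5.0]
grip_width: 0.635
finger_force: 87.3
```

>>> jog_arm(targets=[0.05,0,0,0.001,0,0.05,0,0,0.001,0,0.05,0,0,0,0])

```text
time: 6.27
eef_pos: [474.5, 197.0, 50.7]
orientation: [0.085, 0.996, 0.0, 0.001]
contact_force: [-0.0, 0.0, -5.7]
grip_width: 0.633
finger_force: 87.3
```

>>> jog_arm(targets=[0.05,0,0,0.001,0,0.05,0,0,0.001,0,0.05,0,0,0,0])

```text
time: 6.52
eef_pos: [473.6, 196.7, 47.6]
orientation: [0.085, 0.996, 0.0, 0.0]
contact_force: [-0.2, -0.7, -4.9]
grip_width: 0.632
finger_force: 87.3
```

>>> jog_arm(targets=[0.05,0,0,0.001,0,0.05,0,0,0.001,0,0.05,0,0,0,0])

```text
time: 6.77
eef_pos: [473.3, 196.6, 45.0]
orientation: [0.085, 0.996, -0.0, -0.0]
contact_force: [-0.3, -0.1, -5.6]
grip_width: 0.631
finger_force: 87.3
```

>>> jog_arm(targets=[0.05,0,0,0.001,0,0.05,0,0,0,0])

```text
time: 6.93
eef_pos: [473.5, 196.7, 44.2]
orientation: [0.085, 0.996, 0.0, 0.0]
contact_force: [-0.9, 0.6, -3.3]
grip_width: 0.634
finger_force: 87.6
```

>>> jog_arm(targets=[0.05,0,0,0.001,0,0.05,0,0,0,0])

```text
time: 7.1
eef_pos: [473.7, 196.7, 43.7]
orientation: [0.085, 0.996, 0.0, 0.0]
contact_force: [-1.6, 0.3, -1.7]
grip_width: 0.634
finger_force: 87.8
```

>>> jog_arm(targets=[0.05,0,0,0.001,0,0.05,0,0,0,0])

```text
time: 7.27
eef_pos: [473.7, 196.8, 43.5]
orientation: [0.085, 0.996, 0.0, 0.0]
contact_force: [-6.2, -0.7, 7.1]
grip_width: 0.634
finger_force: 89.0
```

>>> jog_arm(targets=[0.068,0,0,0,0,0.068,0,0,0,0,0.068,0,0,0,0])

```text
time: 7.52
eef_pos: [474.1, 196.8, 42.7]
orientation: [0.085, 0.996, 0.0, 0.001]
contact_force: [-0.1, -0.3, 1.0]
grip_width: 0.795
finger_force: 0.0
```

>>> jog_arm(targets=[0.05,0,0,0,0,0.05,0,0,0,0,0.05,0,0,0,0,0.05,0,0,0,0], squeeze=30)

```text
time: 7.85
eef_pos: [473.9, 196.8, 42.7]
orientation: [0.085, 0.996, 0.0, 0.0]
contact_force: [-0.7, 0.3, 4.0]
grip_width: 0.647
finger_force: 34.6
```

```bash
python3 - <<'E'
from h import *
s,q=st(); c=shot('wrist','w2.png')
u=np.array([.9856,-.1693,0]);v=np.array([.1693,.9856,0]);o=np.array([617.4,170.3,0]);tc=s['eef_pos']
print((tc-o)@u,(tc-o)@v)
E
```

```text
t 7.85 p [473.9 196.8  42.7] yawY 80.25 z [ 0.001  0.    -1.   ] F [-0.7  0.3  4. ] T [-0.029  0.104  0.018] g 55.2 ff 34.6 q6 -1.107
-145.93931627444013 1.7939842148871707
```

View pics/w2.png

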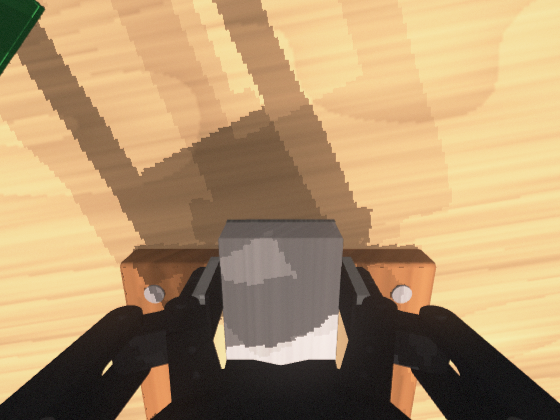

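The block lies on the packing in the grip, with its rear edge at u 219..343, v 237. The bolts are at (154,294) and (402,294).

```bash
python3 - <<'E'
from h import *
c=np.load('pics/wrist.npz')
b=plane(c,[(154,294),(402,294)],26);k=plane(c,[(219,237),(343,237),(225,358),(337,358)],61)
u=np.array([.9856,-.1693,0]);v=np.array([.1693,.9856,0]);o=np.array([617.4,170.3,0])
for n,p in(('bolts',b),('block',k)): print(n,np.round(np.c_[(p-o)@u,(p-o)@v],1).tolist())
d=b[0]-b[1];print(np.degrees(np.arctan2(d[1],d[0])))
E
```

```text
bolts [[-120.9, -74.5], [-121.1, 74.6]]
block [[-172.2, -25.6], [-172.2, 29.0], [-106.3, -26.5], [-106.4, 30.1]]
-99.68898221263808
```

>>> jog_arm(targets=[0.05,-0.012,-0.0008,0,0,0.05,-0.012,-0.0009,0,0,0.05,-0.012,0,0,0])

```text
time: 8.15
eef_pos: [507.9, 189.4, 42.7]
orientation: [0.085, 0.996, 0.0, -0.001]
contact_force: [-8.8, 2.2, 13.2]
grip_width: 0.645
finger_force: 35.5
```

>>> jog_arm(targets=[0.05,-0.012,0,0,0,0.05,-0.012,0,0,0,0.05,-0.012,0,0,0])

```text
time: 8.4
eef_pos: [543.6, 183.3, 42.7]
orientation: [0.085, 0.996, 0.0, -0.001]
contact_force: [-9.6, 2.0, 12.3]
grip_width: 0.647
finger_force: 35.5
```

>>> jog_arm(targets=[0.05,-0.01,0,0,0,0.05,0,0,0,0])

```text
time: 8.57
eef_pos: [555.6, 181.0, 42.7]
orientation: [0.085, 0.996, 0.0, 0.001]
contact_force: [1.4, -0.4, 1.4]
grip_width: 0.646
finger_force: 34.3
```

```bash
python3 - <<'E'
from h import *
s,q=st(); c=shot('wrist')
u=np.array([.9856,-.1693,0]);v=np.array([.1693,.9856,0]);o=np.array([617.4,170.3,0]);tc=s['eef_pos']
print((tc-o)@u,(tc-o)@v)
E
```

```text
t 8.57 p [555.6 181.   42.7] yawY 80.22 z [ 0.002  0.    -1.   ] F [ 1.4 -0.4  1.4] T [ 0.004 -0.369  0.049] g 55.2 ff 34.3 q6 -1.173
-62.687570489387554 0.10435307466646677
```

>>> jog_arm(targets=[0.07,0,0,0,0,0.07,0,0,0,0,0.07,0.02,0,0,0,0.07,0.02,0,0,0,0.07,0.02,0,0,0])

```text
time: 9.03
eef_pos: [493.1, 191.1, 41.5]
orientation: [0.085, 0.996, -0.0, -0.001]
contact_force: [-0.2, -0.7, 0.4]
grip_width: 0.819
finger_force: 0.0
```

>>> jog_arm(targets=[0.03,0,0,0,0,0.03,0,0,0,0,0.03,0,0,0,0,0.03,0,0,0,0])

```text
time: 9.37
eef_pos: [495.6, 191.2, 42.5]
orientation: [0.085, 0.996, 0.0, 0.0]
contact_force: [0.2, -0.1, -0.3]
grip_width: 0.352
finger_force: 0.0
```

>>> jog_arm(targets=[0.03,-0.008,0,0,0,0.03,-0.008,0,0,0,0.03,-0.008,0,0,0])

```text
time: 9.62
eef_pos: [520.0, 186.9, 42.5]
orientation: [0.085, 0.996, 0.0, 0.0]
contact_force: [-3.1, 0.3, 0.5]
grip_width: 0.352
finger_force: 5.6
```

>>> jog_arm(targets=[0.03,-0.004,0,0,0,0.03,-0.004,0,0,0,0.03,-0.003,0,0,0])

```text
time: 9.87
eef_pos: [529.5, 185.2, 42.1]
orientation: [0.085, 0.996, -0.0, -0.001]
contact_force: [-5.1, 0.6, 3.3]
grip_width: 0.354
finger_force: 2.6
```

```bash
python3 - <<'E'
from h import *
s,q=st(); c=shot('wrist','w3.png')
u=np.array([.9856,-.1693,0]);v=np.array([.1693,.9856,0]);o=np.array([617.4,170.3,0]);tc=s['eef_pos']
print((tc-o)@u,(tc-o)@v)
E
```

```text
t 9.87 p [529.5 185.2  42.1] yawY 80.23 z [-0.001 -0.    -1.   ] F [-5.1  0.6  3.3] T [ 0.142  0.792 -0.002] g 30.2 ff 2.6 q6 -1.155
-89.19014494189165 -0.21061940506942514
```

View pics/w3.png

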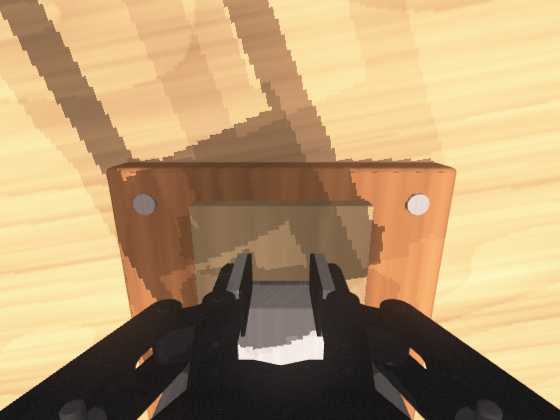

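The fingertips are on the block's end face (rear edge at v≈283, between u 240 and 322), and it is sliding in squarely. I'll push on in small steps until the stop answers.

>>> jog_arm(targets=[0.03,-0.003,0,0,0,0.03,-0.002,0,0,0])

```text
time: 10.08
eef_pos: [534.2, 184.4, 42.0]
orientation: [0.085, 0.996, -0.0, -0.0]
contact_force: [-3.4, 0.2, -0.2]
grip_width: 0.353
finger_force: 1.6
```

>>> jog_arm(targets=[0.03,-0.001,0,0,0,0.03,-0.001,0,0,0])

```text
time: 10.25
eef_pos: [536.1, 184.1, 42.0]
orientation: [0.085, 0.996, -0.0, -0.0]
contact_force: [-2.1, 0.4, -0.9]
grip_width: 0.349
finger_force: 1.2
```

>>> jog_arm(targets=[0.03,-0.001,0,0,0,0.03,-0.001,0,0,0])

```text
time: 10.42
eef_pos: [538.0, 183.8, 42.1]
orientation: [0.085, 0.996, -0.0, -0.0]
contact_force: [-9.1, 1.7, 0.7]
grip_width: 0.351
finger_force: 5.0
```

>>> jog_arm(targets=[0.03,-0.001,0,0,0,0.03,0,0,0,0])

```text
time: 10.58
eef_pos: [538.0, 183.8, 42.1]
orientation: [0.085, 0.996, -0.0, -0.001]
contact_force: [-9.2, 1.1, 3.7]
grip_width: 0.35
finger_force: 4.3
```

>>> jog_arm(targets=[0.03,-0.001,0,0,0,0.03,0,0,0,0])

```text
time: 10.75
eef_pos: [538.0, 183.8, 42.0]
orientation: [0.085, 0.996, -0.0, -0.002]
contact_force: [-13.1, 1.4, 8.8]
grip_width: 0.354
finger_force: 7.0
```

>>> jog_arm(targets=[0.03,0.01,0,0,0,0.03,0.03,0,0,0,0.03,0.04,0,0,0,0.03,0,0,-0.04,0,0.03,0,0,-0.04,0])

```text
time: 11.17
eef_pos: [452.3, 194.9, 115.3]
orientation: [0.084, 0.996, -0.003, -0.008]
contact_force: [3.2, 0.8, 1.4]
grip_width: 0.352
finger_force: 0.0
```

>>> jog_arm(targets=[0.0854,0,0,-0.04,0,0.0854,0,0,-0.04,0,0.0854,0,0,-0.04,0,0.0854,0,0,0,0,0.0854,0,0,0,0])

```text
time: 11.58
eef_pos: [464.0, 197.7, 246.7]
orientation: [0.085, 0.996, 0.002, 0.004]
contact_force: [-0.2, -0.1, -0.3]
grip_width: 0.997
finger_force: 0.0
```

```bash
python3 - <<'E'
from h import *
s,q=st(); c=shot('wrist','w4.png'); shot('top')
u=np.array([.9856,-.1693,0]);v=np.array([.1693,.9856,0]);o=np.array([617.4,170.3,0]);tc=s['eef_pos']
print((tc-o)@u,(tc-o)@v)
E
```

```text
t 11.58 p [464.  197.7 246.7] yawY 80.24 z [ 0.009  0.002 -1.   ] F [-0.2 -0.1 -0.3] T [ 0.015 -0.018  0.025] g 85.2 ff 0.0 q6 -1.099
-155.854410896907 0.9930306741739927
```

View pics/w4.png

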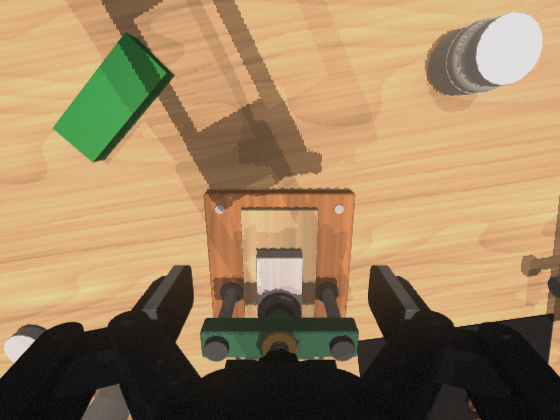

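The block sits between the columns with its top rear corners at about (257,256) and (301,256). The packing runs from u 242 to 318 and the bolts are at (220,210) and (339,210).

```bash
python3 - <<'E'
from h import *
c=np.load('pics/wrist.npz'); im=c['image']
g=im[:,:,0].astype(int);hsv=cv2.cvtColor(im,cv2.COLOR_RGB2HSV)
m=((hsv[...,1]<60)&(hsv[...,2]>110)); 
for r in(262,270,278): x=np.where(m[r,245:315])[0]+245; print(r,x.min(),x.max())
y=np.where(m[235:300,280])[0]+235;print('col',y.min(),y.max())
xl=[np.where(m[r,245:315])[0]+245 for r in(262,278)]
k=plane(c,[(xl[0].min(),262),(xl[0].max()+1,262),(xl[1].min(),278),(xl[1].max()+1,278),(280,y.min())],61.5)
b=plane(c,[(220,210),(339,210)],26)
h=plane(c,[(216,348),(343,348)],128)
u=np.array([.9856,-.1693,0]);v=np.array([.1693,.9856,0]);o=np.array([617.4,170.3,0])
for n,p in(('bolts',b),('block',k),('colbolts',h)): print(n,np.round(np.c_[(p-o)@u,(p-o)@v],1).tolist())
E
```

```text
262 256 302
270 256 302
278 257 301
col 257 288
bolts [[-119.1, -74.3], [-119.1, 75.1]]
block [[-65.0, -27.9], [-64.9, 28.5], [-43.3, -27.2], [-43.2, 27.8], [-71.6, 0.9]]
colbolts [[1.4, -66.8], [1.7, 67.4]]
```

>>> jog_arm(targets=[0.0854,0,0,0,-6.6,0.0854,0,0,0,-6.6,0.0854,0,0,0,-6.6,0.0854,0,0,0,-6.6,0.0854,0,0,0,-6.6])

```text
time: 12.1
eef_pos: [460.5, 196.6, 239.9]
orientation: [-0.204, 0.979, -0.0, -0.002]
contact_force: [0.5, -0.1, 0.6]
grip_width: 1.003
finger_force: 0.0
```

>>> jog_arm(targets=[0.0854,0,0,0,-6.6,0.0854,0,0,0,-6.6,0.0854,0,0,0,-6.6,0.0854,0,0,0,-6.6,0.0854,0,0,0,-6.6])

```text
time: 12.52
eef_pos: [460.5, 196.6, 239.9]
orientation: [-0.474, 0.881, 0.0, -0.002]
contact_force: [0.9, 0.2, 0.6]
grip_width: 1.004
finger_force: 0.0
```

>>> jog_arm(targets=[0.0854,0,0,0,-6.6,0.0854,0,0,0,0,0.0854,0,0,0,0])

```text
time: 12.77
eef_pos: [460.7, 196.7, 240.6]
orientation: [-0.52, 0.854, 0.0, -0.001]
contact_force: [-0.0, 0.2, 0.5]
grip_width: 1.0
finger_force: 0.0
```

```bash
python3 - <<'E'
from h import *
shift([618,170.3,240])
E
```

```text
t 12.77 p [460.7 196.7 240.6] yawY 152.63 z [-0.003 -0.001 -1.   ] F [-0.   0.2  0.5] T [ 0.011 -0.032  0.047] g 85.4 ff 0.0 q6 -2.363
tool shift [ -48.8 -151.9    0.2]
```

>>> jog_arm(targets=[0.0854,-0.0098,-0.0304,0,0,0.0854,-0.0098,-0.0304,0,0,0.0854,-0.0098,-0.0304,0,0,0.0854,-0.0098,-0.0304,0,0,0.0854,-0.0098,-0.0304,0,0])

```text
time: 13.18
eef_pos: [620.1, 170.8, 241.1]
orientation: [-0.519, 0.855, 0.0, -0.001]
contact_force: [1.6, 0.6, 0.6]
grip_width: 1.005
finger_force: 0.0
```

>>> jog_arm(targets=[0.0854,0,0,0,0,0.0854,0,0,0.03,0,0.0854,0,0,0.03,0,0.0854,0,0,0.02,0,0.0854,0,0,0.015,0])

```text
time: 13.6
eef_pos: [617.0, 170.8, 143.1]
orientation: [-0.519, 0.854, 0.001, -0.002]
contact_force: [-0.9, -0.1, -0.6]
grip_width: 1.002
finger_force: 0.0
```

>>> jog_arm(targets=[0.0854,0,0,0,0,0.0854,0,0,0,0])

```text
time: 13.77
eef_pos: [617.8, 171.1, 145.7]
orientation: [-0.52, 0.854, 0.001, -0.002]
contact_force: [-0.6, 0.7, 0.5]
grip_width: 0.999
finger_force: 0.0
```

```bash
python3 - <<'E'
from h import *
shift([618,170.3,144])
c=shot('wrist','w5.png')
E
```

```text
t 13.77 p [617.8 171.1 145.7] yawY 152.71 z [-0.003 -0.001 -1.   ] F [-0.6  0.7  0.5] T [-0.054  0.025  0.002] g 85.3 ff 0.0 q6 -2.475
tool shift [ 0.6 -0.6  1.7]
```

View pics/w5.png

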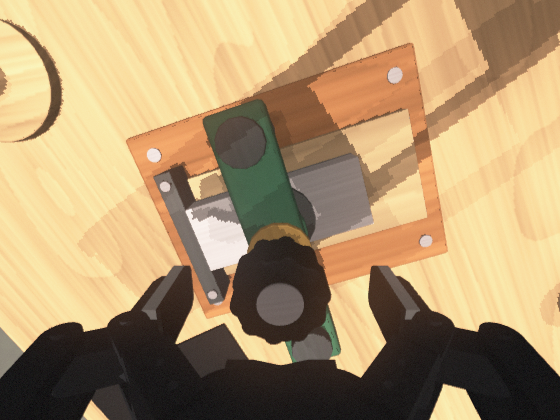

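The view shows the knob centred between the fingers at (280,300), with the block's end snug against the stop at about (205,245).

>>> jog_arm(targets=[0.03,0,0,0.001,0,0.03,0,0,0,0,0.03,0,0,0,0,0.03,0,0,0,0,0.03,0,0,0,0], squeeze=60)

```text
time: 14.23
eef_pos: [618.7, 171.8, 148.0]
orientation: [-0.521, 0.853, 0.0, 0.0]
contact_force: [-6.2, 1.1, 8.2]
grip_width: 0.465
finger_force: 59.7
```

```bash
python3 - <<'E'
from h import *
st()
E
```

```text
t 14.23 p [618.7 171.8 148. ] yawY 152.85 z [ 0.     0.001 -1.   ] F [-6.2  1.1  8.2] T [ 0.209  1.019 -0.056] g 39.7 ff 59.7 q6 -2.477
```

>>> jog_arm(targets=[0.03,0,0,0.00017,6,0.03,0,0,0.00017,6,0.03,0,0,0.00017,6,0.03,0,0,0.00017,6,0.03,0,0,0,0])

```text
time: 14.65
eef_pos: [619.3, 171.4, 147.4]
orientation: [-0.329, 0.944, -0.0, 0.001]
contact_force: [-3.5, -0.5, 6.8]
grip_width: 0.464
finger_force: 59.7
```

```bash
python3 -c "from h import *;st()"
```

```text
t 14.65 p [619.3 171.4 147.4] yawY 128.46 z [ 0.001  0.    -1.   ] F [-3.5 -0.5  6.8] T [-0.078  0.633  0.067] g 39.6 ff 59.7 q6 -2.052
```

>>> jog_arm(targets=[0.03,0,0,0.00017,6,0.03,0,0,0.00017,6,0.03,0,0,0.00017,6,0.03,0,0,0.00017,6,0.03,0,0,0,0])

```text
time: 15.07
eef_pos: [619.6, 170.8, 146.7]
orientation: [-0.126, 0.992, -0.0, 0.001]
contact_force: [-1.3, -2.7, 6.3]
grip_width: 0.462
finger_force: 59.7
```

```bash
python3 -c "from h import *;st()"
```

```text
t 15.07 p [619.6 170.8 146.7] yawY 104.43 z [ 0.002 -0.001 -1.   ] F [-1.3 -2.7  6.3] T [-0.486  0.365  0.123] g 39.5 ff 59.7 q6 -1.633
```

>>> jog_arm(targets=[0.03,0,0,0.00017,6,0.03,0,0,0.00017,6,0.03,0,0,0.00017,6,0.03,0,0,0,0])

```text
time: 15.4
eef_pos: [619.7, 170.3, 146.2]
orientation: [0.031, 1.0, -0.001, 0.001]
contact_force: [-2.0, -5.7, 6.3]
grip_width: 0.464
finger_force: 59.7
```

```bash
python3 -c "from h import *;st()"
```

```text
t 15.4 p [619.7 170.3 146.2] yawY 86.42 z [ 0.002 -0.001 -1.   ] F [-2.  -5.7  6.3] T [-0.812  0.447  0.06 ] g 39.7 ff 59.7 q6 -1.319
```

>>> jog_arm(targets=[0.03,0,0,0.00017,6,0.03,0,0,0.00017,6,0.03,0,0,0.00017,6,0.03,0,0,0,0])

```text
time: 15.73
eef_pos: [619.6, 169.8, 145.7]
orientation: [0.187, 0.982, -0.001, 0.001]
contact_force: [-3.5, -7.6, 6.5]
grip_width: 0.461
finger_force: 59.8
```

```bash
python3 -c "from h import *;st()"
```

```text
t 15.73 p [619.6 169.8 145.7] yawY 68.4 z [ 0.001 -0.002 -1.   ] F [-3.5 -7.6  6.5] T [-1.155  0.557  0.075] g 39.3 ff 59.8 q6 -1.005
```

>>> jog_arm(targets=[0.03,0,0,0.00017,6,0.03,0,0,0.00017,6,0.03,0,0,0.00017,6,0.03,0,0,0,0])

```text
time: 16.07
eef_pos: [619.3, 169.3, 145.1]
orientation: [0.339, 0.941, -0.001, 0.001]
contact_force: [-4.5, -7.8, 8.4]
grip_width: 0.463
finger_force: 59.9
```

```bash
python3 -c "from h import *;st()"
```

```text
t 16.07 p [619.3 169.3 145.1] yawY 50.39 z [ 0.001 -0.003 -1.   ] F [-4.5 -7.8  8.4] T [-1.457  0.859  0.034] g 39.5 ff 59.9 q6 -0.69
```

>>> jog_arm(targets=[0.03,0,0,0.00017,6,0.03,0,0,0.00017,6,0.03,0,0,0.00017,6,0.03,0,0,0,0])

```text
time: 16.4
eef_pos: [618.9, 169.0, 144.6]
orientation: [0.482, 0.876, -0.001, 0.001]
contact_force: [-7.4, -10.9, 9.9]
grip_width: 0.46
finger_force: 60.0
```

```bash
python3 -c "from h import *;st()"
```

```text
t 16.4 p [618.9 169.  144.6] yawY 32.39 z [-0.    -0.003 -1.   ] F [ -7.4 -10.9   9.9] T [-1.727  1.277  0.097] g 39.3 ff 60.0 q6 -0.376
```

>>> jog_arm(targets=[0.03,0,0,0.00017,6,0.03,0,0,0.00017,6,0.03,0,0,0.00017,6,0.03,0,0,0,0])

```text
time: 16.73
eef_pos: [618.5, 168.8, 144.1]
orientation: [0.613, 0.79, -0.002, 0.001]
contact_force: [-11.7, -11.4, 12.7]
grip_width: 0.461
finger_force: 60.2
```

```bash
python3 -c "from h import *;st();shot('wrist','w6.png')"
```

```text
t 16.73 p [618.5 168.8 144.1] yawY 14.39 z [-0.001 -0.004 -1.   ] F [-11.7 -11.4  12.7] T [-1.836  1.711  0.078] g 39.4 ff 60.2 q6 -0.062
```

View pics/w6.png

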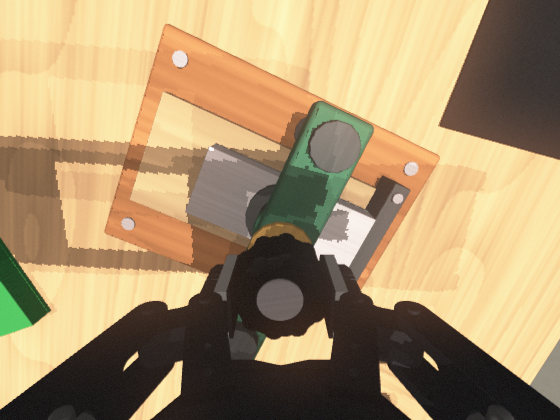

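The view shows the knob held in the pads, with the block still square against the stop. The TCP traced a 1.6 mm circle around (618.1, 170.3), which means the grip is off-centre, so I'll regrip on that axis.

>>> jog_arm(targets=[0.06,0,0,0,0,0.06,0,0,0,0,0.06,0,0,0,0])

```text
time: 17.03
eef_pos: [619.2, 171.4, 142.7]
orientation: [0.61, 0.793, 0.0, 0.0]
contact_force: [-0.3, 0.1, -0.4]
grip_width: 0.702
finger_force: 0.0
```

```bash
python3 -c "from h import *;shift([618.1,170.3,144])"
```

```text
t 17.03 p [619.2 171.4 142.7] yawY 14.84 z [ 0.001  0.    -1.   ] F [-0.3  0.1 -0.4] T [0.002 0.03  0.019] g 60.0 ff 0.0 q6 -0.069
tool shift [-0.8 -1.4 -1.3]
```

>>> jog_arm(targets=[0.06,-0.0008,-0.0014,-0.001,0,0.06,0,0,0,0,0.03,0,0,0,0,0.03,0,0,0,0,0.03,0,0,0,0])

```text
time: 17.45
eef_pos: [617.8, 170.3, 143.7]
orientation: [0.61, 0.793, 0.0, 0.0]
contact_force: [-2.2, 0.3, 3.1]
grip_width: 0.462
finger_force: 60.1
```

```bash
python3 -c "from h import *;st()"
```

```text
t 17.45 p [617.8 170.3 143.7] yawY 14.85 z [ 0.  0. -1.] F [-2.2  0.3  3.1] T [-0.052  0.246  0.01 ] g 39.5 ff 60.1 q6 -0.07
```

>>> jog_arm(targets=[0.03,0,0,0.00017,6,0.03,0,0,0.00017,6,0.03,0,0,0.00017,6,0.03,0,0,0,0])

```text
time: 17.78
eef_pos: [617.8, 170.3, 143.2]
orientation: [0.728, 0.686, 0.0, 0.0]
contact_force: [-2.2, -0.9, 2.9]
grip_width: 0.462
finger_force: 59.9
```

```bash
python3 -c "from h import *;st()"
```

```text
t 17.78 p [617.8 170.3 143.2] yawY -3.43 z [ 0.  0. -1.] F [-2.2 -0.9  2.9] T [-0.04   0.317  0.094] g 39.5 ff 59.9 q6 0.249
```

>>> jog_arm(targets=[0.03,0,0,0.00017,6,0.03,0,0,0.00017,6,0.03,0,0,0,0])

```text
time: 18.03
eef_pos: [617.8, 170.2, 142.8]
orientation: [0.795, 0.607, 0.0, -0.0]
contact_force: [-2.3, 0.6, 4.0]
grip_width: 0.466
finger_force: 59.9
```

```bash
python3 -c "from h import *;st()"
```

```text
t 18.03 p [617.8 170.2 142.8] yawY -15.23 z [ 0.  0. -1.] F [-2.3  0.6  4. ] T [0.016 0.366 0.037] g 39.8 ff 59.9 q6 0.455
```

>>> jog_arm(targets=[0.03,0,0,0.00017,6,0.03,0,0,0.00017,6,0.03,0,0,0,0])

```text
time: 18.28
eef_pos: [617.9, 170.3, 142.5]
orientation: [0.853, 0.522, 0.0, -0.0]
contact_force: [-3.2, -0.5, 4.0]
grip_width: 0.463
finger_force: 60.0
```

```bash
python3 -c "from h import *;st()"
```

```text
t 18.28 p [617.9 170.3 142.5] yawY -27.1 z [ 0.  0. -1.] F [-3.2 -0.5  4. ] T [0.002 0.411 0.123] g 39.6 ff 60.0 q6 0.662
```

>>> jog_arm(targets=[0.03,0,0,0.00017,6,0.03,0,0,0.00017,6,0.03,0,0,0,0])

```text
time: 18.53
eef_pos: [617.8, 170.2, 142.3]
orientation: [0.903, 0.43, 0.0, -0.0]
contact_force: [-1.4, 0.0, 5.9]
grip_width: 0.465
finger_force: 60.2
```

```bash
python3 -c "from h import *;st()"
```

```text
t 18.53 p [617.8 170.2 142.3] yawY -39.04 z [ 0.  0. -1.] F [-1.4  0.   5.9] T [0.025 0.463 0.177] g 39.7 ff 60.2 q6 0.87
```

>>> jog_arm(targets=[0.03,0,0,0.00017,6,0.03,0,0,0.00017,6,0.03,0,0,0,0])

```text
time: 18.78
eef_pos: [617.9, 170.3, 142.1]
orientation: [0.943, 0.334, 0.0, -0.0]
contact_force: [-4.3, 0.1, 6.2]
grip_width: 0.463
finger_force: 60.3
```

```bash
python3 -c "from h import *;st()"
```

```text
t 18.78 p [617.9 170.3 142.1] yawY -51.03 z [ 0.  0. -1.] F [-4.3  0.1  6.2] T [-0.054  0.593  0.28 ] g 39.5 ff 60.3 q6 1.08
```

>>> jog_arm(targets=[0.03,0,0,0.00017,6,0.03,0,0,0.00017,6,0.03,0,0,0,0])

```text
time: 19.03
eef_pos: [617.9, 170.3, 141.9]
orientation: [0.972, 0.233, 0.0, 0.0]
contact_force: [-5.1, -0.4, 7.3]
grip_width: 0.464
finger_force: 60.3
```

```bash
python3 -c "from h import *;st()"
```

```text
t 19.03 p [617.9 170.3 141.9] yawY -63.02 z [ 0.  0. -1.] F [-5.1 -0.4  7.3] T [-0.021  0.695  0.394] g 39.6 ff 60.3 q6 1.289
```

>>> jog_arm(targets=[0.03,0,0,0,0])

```text
time: 19.12
eef_pos: [617.9, 170.3, 142.0]
orientation: [0.972, 0.236, 0.0, 0.0]
contact_force: [-4.2, -0.7, 7.5]
grip_width: 0.46
finger_force: 60.3
```

```bash
python3 -c "from h import *;st()"
```

```text
t 19.12 p [617.9 170.3 142. ] yawY -62.68 z [ 0.  0. -1.] F [-4.2 -0.7  7.5] T [-0.076  0.673  0.394] g 39.3 ff 60.3 q6 1.283
```

>>> jog_arm(targets=[0.03,0,0,0.00017,6,0.03,0,0,0.00017,6,0.03,0,0,0,0])

```text
time: 19.37
eef_pos: [617.9, 170.3, 141.8]
orientation: [0.991, 0.13, 0.0, 0.0]
contact_force: [-3.4, -0.2, 8.0]
grip_width: 0.462
finger_force: 60.4
```

```bash
python3 -c "from h import *;st()"
```

```text
t 19.37 p [617.9 170.3 141.8] yawY -75.01 z [ 0.001  0.    -1.   ] F [-3.4 -0.2  8. ] T [-0.082  0.727  0.521] g 39.5 ff 60.4 q6 1.498
```

>>> jog_arm(targets=[0.03,0,0,0.00017,6,0.03,0,0,0.00017,6,0.03,0,0,0,0,0.03,0,0,0,0])

```text
time: 19.7
eef_pos: [617.9, 170.3, 141.6]
orientation: [1.0, 0.029, 0.0, 0.0]
contact_force: [-4.2, -0.2, 9.3]
grip_width: 0.464
finger_force: 60.5
```

```bash
python3 -c "from h import *;st()"
```

```text
t 19.7 p [617.9 170.3 141.6] yawY -86.66 z [ 0.001  0.    -1.   ] F [-4.2 -0.2  9.3] T [-0.068  0.817  0.571] g 39.6 ff 60.5 q6 1.701
```

>>> jog_arm(targets=[0.0854,0,0,0,0,0.0854,0,0,0,0,0.0854,0,0,0,0,0.0854,0,0,0,0,0.0854,0,0,-0.02,0])

```text
time: 20.12
eef_pos: [615.0, 169.5, 155.4]
orientation: [1.0, 0.026, -0.004, 0.001]
contact_force: [-0.5, 0.7, -0.9]
grip_width: 0.998
finger_force: 0.0
```

>>> jog_arm(targets=[0.0854,0,0,-0.04,0,0.0854,0,0,-0.04,0,0.0854,0,0,-0.03,0,0.0854,0,0,0,0,0.0854,0,0,0,0])

```text
time: 20.53
eef_pos: [619.4, 170.4, 273.8]
orientation: [1.0, 0.025, 0.003, -0.0]
contact_force: [1.0, -0.4, -1.4]
grip_width: 1.0
finger_force: 0.0
```

```bash
python3 -c "
from h import *
st();a=np.load('pics/scene.npz')['image'];c=shot('wrist')['image'];cv2.imwrite('pics/w7.png',c[:,:,::-1])"
```

```text
t 20.53 p [619.4 170.4 273.8] yawY -87.08 z [ 0.006  0.001 -1.   ] F [ 1.  -0.4 -1.4] T [-0.056 -0.001  0.023] g 85.4 ff 0.0 q6 1.708
```

View pics/w7.png

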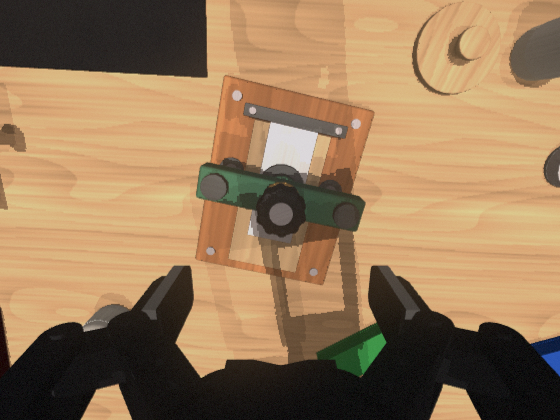

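The block's far end, at (290,125), is against the stop, centred and square. The foot is down and the gripper is clear, so I'm handing in.

```bash
python3 -c "
from station import *
print(close_job())"
```

```text
the job is handed in; nothing more can be done
None
```

The block is flat on the packing board, square against the back stop and centred under the screw; I turned the knob about 58° past the felt bite (an estimated 37–54 N clamp, never measured directly), let go, and handed the job in with no verdict returned.

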